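# Reverse a row of foundry patterns

## Robot

A 6-joint arm with a two-finger parallel gripper is mounted at the origin on the work surface. World frame = base frame: x ahead of the robot, y to its left, z up, the work surface at z = 0. Lengths are in m, angles in rad, forces in N, time in s.
With the tool pointing down it reaches from about 0.35 to 0.875 m from the base axis. Payload 4.2 kg.
Tool frame: the origin (TCP) lies midway between the tips of the shut fingers; the grasp point (between the pads) lies 19 mm behind it; z points along the fingers, y is the line along which they close (so a half turn about z gives the same grasp; the last joint's range is limited). The gripper opens to 87 mm and grips with 3 to 60 N. Pads are 19 mm wide; open, the fingers measure 117 mm over their backs; the gripper's body (75 mm by 190 mm) begins 51 mm behind the grasp point.
Start: joints at [1.583, 0.385, 0.008, 0, -1.194, -0.259], TCP at [0.153, 0.606, 0.223] pointing down, gripper open.
Joint ranges: [-3.14, 3.14], [-1.21, 2.06], [-1.07, 1.41], [-3.16, 2.05], [-2.99, -0.16], [-3.1, 3.1]. Speed limits (rad/s): [2.79, 2.79, 3.14, 3.14, 3.14, 3.14].

## Interface

Orientations are given as a 3x3 rotation matrix whose columns are the frame's x, y, z axes.
In Python, from cell import monitor, optics, job gives the robot as it stands.
- The arm moves only by the tool send_rows, never from a script. Its argument "commands" is a list of rows, each an object with "dp": the shift along the tool's x, y, z as a fraction of full scale, a list of three; "yaw": the turn about the tool's z as a fraction of full scale. A call has 1 to 10 rows; each row is the pose to reach, as a shift and turn from the pose commanded when the call began, along the tool's axes at that moment, turning the shorter way round; what a row does not reach only later rows make up. Full scale, the value 1, is 0.1 m for a shift and 360 degrees for a turn. A row lasts 1/12 s, in which the tool goes at most 41.7 mm and 7.16 degrees, less where a joint would pass 70% of its speed; a pose out of reach is approached as far as the arm can. A call with a number of a shift or a turn outside -1 to 1 is refused whole. A call with a gripper value outside its range is refused whole. "claw" is the closure, from 0 (fully open) to 1 (shut), set as the call begins (left out, the last holds). The fingers move at their own pace and stop on an object; "grip_force" is the grip in N (left out, the last holds). Time passes only in rows, so rows that repeat a pose let the fingers close. It gives the time, the measured TCP pose, the force, the opening and the grip force at its end, in the units of the state.
- monitor.state(): the state, without advancing time (a new reading comes with each control period).
- optics.get_image(name): name is "side" or "top"; returns (picture, depth): 480x640x3 uint8, red, green, blue; 480x640 float32, m along the optical axis (not along the pixel's ray), 0 where there is no reading.
- optics.camera_info(name): a dict with "fovy" (degrees; the focal length in pixels is half the picture's height over the tangent of half this angle, whatever the lens; pixels are square), "cx", "cy" (the principal point, pixels), "dist_coeffs" ([k1, k2, p1, p2, k3] as OpenCV has them; the pictures are not rectified), "origin" and "rotation" of the camera in the world. Camera axes: x right, y up, looking along -z (the intrinsics and any distortion apply to the point x, -y, -z); pixel columns grow to the right and rows downward; lengths in m; the calibration is good to about 2 mm. A picture is of the moment at which its call begins. camera_info takes no time and is no camera call.
- job.job_done(): hands the job in; it is judged then, once.
The state is a dict: "time_s": time; "qpos": joint angles; "dq": joint speeds; "effort": joint torques, N m; "position": TCP position; "tcp_rot": TCP orientation; "contact_force": force on the tool from outside, world axes, zero at the start; "wrist_torque": the same for the moment, N m; "grip_width": finger opening in m; "finger_force": force on a finger pad.
Only numpy, scipy, OpenCV 4.12 (cv2) and the standard library are available. Lean on these libraries where they do the work, as an engineer would, in place of code of your own. Each camera call takes 0.05 s, during which the arm holds its last target. There are 200 camera calls.

## Task

Move the four wooden patterns from the flat store rack to the rack with the four open bays, one pattern to a bay, in reverse order: each rack has a steel handle at one end, and the pattern that stands nearest the store rack's handle goes into the bay farthest from the bay rack's handle, the second into the second farthest, and so on, so that the one farthest from the handle ends up nearest the handle. Stand every pattern upright in the middle of its bay, and do not tip any pattern over on the way.

Things in the scene. Friction and masses are not known exactly. Their poses are not given: they have to be found in the camera images.
- sprue: Loose, varnished brown wood like the other patterns. Origin: centre of its underside; z up. The sprue pin: the tallest and slimmest, a cone 115 mm high, 42 mm across at the foot and 28 mm at its flat top (about 33 mm at 75 mm up). About 0.12 kg.
- riser: Loose, varnished brown wood like the other patterns. Origin: centre of its underside; z up. The riser: a fat round cylinder 52 mm across, straight up to 62 mm, with a domed top at 80 mm. About 0.16 kg.
- block: Loose, varnished brown wood like the other patterns. Origin: centre of its underside; z up. The block: a square block, 44 x 44 mm on plan (sides along its x and y), 66 mm high. About 0.12 kg.
- neck: Loose, varnished brown wood like the other patterns. Origin: centre of its underside; z up. The neck pattern: a round foot 56 mm across and 22 mm high, then a plain round neck 32 mm across from 26 mm up to its flat top at 78 mm. About 0.11 kg.
- sprue_pad: Oblong dark rubber pad, 6 mm thick, fixed on the store rack in the middle of one of its four places, under the sprue pin at the start, 70 x 46 mm. Origin: centre of its underside, which is 10 mm above the table; the pattern stands on its top, at 16 mm. It only marks where the sprue pin stood; leave it.
- riser_pad: Round dark rubber pad, 6 mm thick, fixed on the store rack in the middle of one of its four places, under the riser at the start, 68 mm across. Origin: centre of its underside, 10 mm above the table. It only marks where the riser stood.
- block_pad: Square dark rubber pad, 6 mm thick, fixed on the store rack in the middle of one of its four places, under the block at the start, 66 x 66 mm. Origin: centre of its underside, 10 mm above the table. It only marks where the block stood.
- neck_pad: Cross-shaped dark rubber pad, 6 mm thick, fixed on the store rack in the middle of one of its four places, under the neck pattern at the start, 68 mm over its arms. Origin: centre of its underside, 10 mm above the table. It only marks where the neck pattern stood.
- store_rack: Flat plank board fixed to the table, 84 (x) by 312 (y) by 10 mm, carrying the pads (a low loose brush lies beside it); either rack may be the nearer to the robot. Origin: centre of its underside. The row runs along its y axis (roughly the robot's left); a bow-shaped steel handle stands out 32 mm from its +y end. Places at y = +114, +38, -38, -114 mm (x = 0); which pattern stands where varies.
- bay_rack: Shallow plywood tray fixed to the table, 84 (x) by 312 (y) mm, floor 10 mm above the table, rims and cross walls 8 mm thick reaching 20 mm above the table: four empty bays 68 x 68 mm inside, middles at y = +114, +38, -38, -114 mm (x = 0). Origin: centre of its underside. Bow-shaped steel handle, as on the store rack, at its +y end. A low loose hand tool lies beside it.
There are look-alikes about, which are no part of the job. What is shaped like the neck but pink or purple is not meant. What is shaped like the riser but blue or purple is not meant.

How it is judged:
By the outcome, as a careful person would: the job done as asked, in the order asked, and still so for the second after the job is handed in, with the robot touching nothing.
It also fails if it takes over 96 s, if anything falls off the work surface, if the arm or the gripper's body presses on something with over 40 N, if the wrist force passes 120 N, or if a joint passes its speed limit or range.

## Working session

There is one attempt and no reset: what is moved stays moved. The work goes in short steps, Python scripts to look and compute and a tool call to move; the robot and the scene stay as the last step left them, time stands still between calls to the robot, and variables do not carry over. Pictures are saved under pics/ and viewed, at most 14 in all, crops included, and the job is handed in when it is done.

Besides the shell and the picture viewer there is one more tool, called after "Call:" by a JSON object that holds its "name" and its "arguments", one argument or row to a line. send_rows: Moves the arm, as the interface text tells. Its arguments: {"type":"object","properties":{"commands":{"type":"array"},"claw":{"type":"number"},"grip_force":{"type":"number"}},"required":["commands"]}

```bash
mkdir -p pics; ls; cat > h.py <<'E'
import numpy as np, cv2
from cell import monitor, optics, job
def cam(n):
    c=optics.camera_info(n); f=240/np.tan(np.radians(c['fovy'])/2)
    K=np.array([[f,0,c['cx']],[0,f,c['cy']],[0,0,1]]); return K,np.array(c['dist_coeffs'],float),np.array(c['origin']),np.array(c['rotation'])
def rays(n,uv):
    K,d,o,R=cam(n); p=cv2.undistortPoints(np.array(uv,float).reshape(-1,1,2),K,d).reshape(-1,2)
    return o,np.c_[p[:,0],-p[:,1],-np.ones(len(p))]@R.T
def at_z(n,uv,z):
    o,r=rays(n,uv); return o+r*((z-o[2])/r[:,2])[:,None]
def proj(n,P):
    K,d,o,R=cam(n); q=(np.array(P,float).reshape(-1,3)-o)@R*[1,-1,-1]
    return cv2.projectPoints(q,np.zeros(3),np.zeros(3),K,d)[0].reshape(-1,2)
def cloud(n,depth):
    v,u=np.mgrid[0:480,0:640]; o,r=rays(n,np.c_[u.ravel(),v.ravel()])
    return (o+r*depth.reshape(-1,1)).reshape(480,640,3)
E
python3 - <<'E'
from h import *
for n in('top','side'):
    p,d=optics.get_image(n); cv2.imwrite(f'pics/{n}0.png',p[:,:,::-1]); np.savez(f'{n}0.npz',p=p,d=d)
    print(optics.camera_info(n))
s=monitor.state();print(s)
E
```

```text
pics
{'fovy': 42.33143892826958, 'cx': 327.81962840111436, 'cy': 233.48620585702434, 'dist_coeffs': array([-0.03559116,  0.        ,  0.        ,  0.        ,  0.        ]), 'origin': array([ 0.39513505, -0.04459526,  0.97300046]), 'rotation': array([[ 0.04342652,  0.97413672, -0.22174715],
       [-0.99904919,  0.04148692, -0.0133995 ],
       [-0.00385334,  0.2221182 ,  0.97501213]])}
{'fovy': 49.7410479156443, 'cx': 317.7366324280317, 'cy': 236.51522954183085, 'dist_coeffs': array([-0.14875566,  0.        ,  0.        ,  0.        ,  0.        ]), 'origin': array([ 0.41583341, -0.56557067,  0.72079571]), 'rotation': array([[ 0.94227265,  0.25968276, -0.21139328],
       [-0.33468022,  0.7104954 , -0.61901974],
       [-0.0105548 ,  0.65403452,  0.75639107]])}
{'time_s': 0.1, 'qpos': array([ 1.58258757e+00,  3.85473139e-01,  6.77824956e-03, -4.47369535e-04,
       -1.19402588e+00, -2.58617402e-01]), 'dq': array([ 0.00019211, -0.00211105,  0.00347134,  0.00189731,  0.00019106,
        0.00033587]), 'effort': array([-3.01013843e-04, -3.91690993e+01,  1.87933946e+01,  4.23180968e+00,
        1.34558236e-02, -7.83475821e-05]), 'position': array([0.15254319, 0.60554018, 0.22157727]), 'tcp_rot': array([[ 9.69652454e-01, -2.44487145e-01, -3.93270485e-04],
       [-2.44487445e-01, -9.69650539e-01, -1.92917432e-03],
       [ 9.03233837e-05,  1.96677830e-03, -9.99998062e-01]]), 'contact_force': array([-0.10785312, -0.92927947,  0.23590894]), 'wrist_torque': array([ 0.03542738, -0.01056753,  0.03913137]), 'finger_force': 0.0, 'grip_width': 0.08686161361417653}
```

View pics/top0.png

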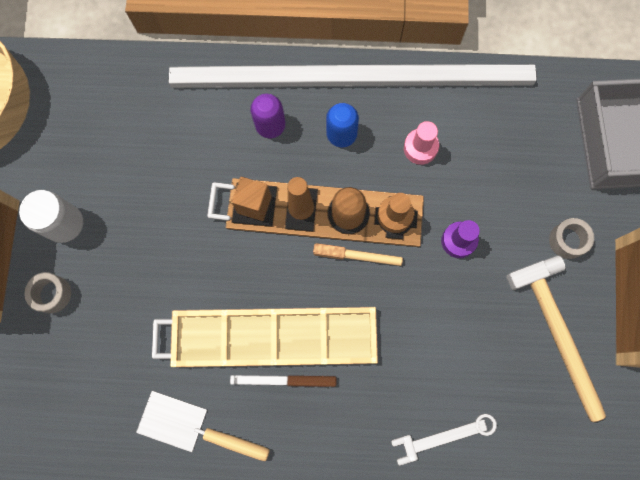

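View pics/side0.png

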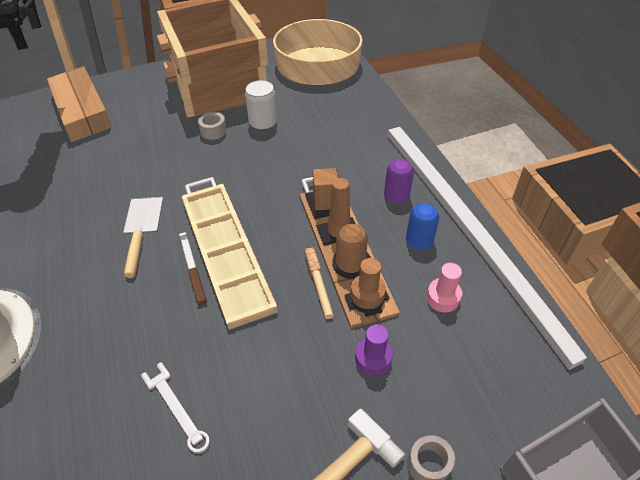

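```bash
python3 - <<'E'
from h import *
for n in('top','side'):
    z=np.load(n+'0.npz'); C=cloud(n,z['d']); p=z['p'].astype(int); np.save(n+'C.npy',C)
    X,Y,Z=C[...,0],C[...,1],C[...,2]
    uv=proj('top',[[.5,0,0]])
    # bay rim
    roi=(z['d']>0)&(p[...,0]-p[...,2]>40)
    t=C[240,100] ; print(n,'table z',C[230,120] if n=='top' else C[330,100])
    ys=roi&(Z>.004)&(Z<.03)
    if n=='top':
        m=ys.copy(); m[:300]=0; m[372:]=0; m[:,:165]=0; m[:,385:]=0
        r=cv2.minAreaRect(np.c_[X[m],Y[m]].astype(np.float32)); print('bay',r,np.median(Z[m]))
        m=ys.copy(); m[:170]=0; m[250:]=0; m[:,:222]=0; m[:,430:]=0
        yy=np.arange(480)[:,None]; 
        m&=~((yy>242)&(np.arange(640)[None]<410))
        r=cv2.minAreaRect(np.c_[X[m],Y[m]].astype(np.float32)); print('store',r)
    for k,(h0,box) in dict(block=(.05,(225,165,280,225)),sprue=(.03,(280,165,322,240)),riser=(.03,(325,175,372,240)),neck=(.03,(375,185,418,240))).items():
        pass
    # patterns: points with z>.05 brown, cluster in XY
    m=(z['d']>0)&(Z>.05)&(Z<.14)&(X>.4)&(X<.75)&(Y>-.3)&(Y<.25)&(p[...,0]>p[...,2]+25)
    nl,lab,st,ce=cv2.connectedComponentsWithStats(m.astype(np.uint8))
    for i in range(1,nl):
        if st[i,4]<80: continue
        q=C[lab==i]; zt=np.percentile(q[:,2],98); tp=q[q[:,2]>zt-.006]
        r=cv2.minAreaRect(tp[:,:2].astype(np.float32))
        (c2,r2)=cv2.minEnclosingCircle(tp[:,:2].astype(np.float32))
        print(n,ce[i].round(),len(q),'ztop',zt.round(4),'med',np.median(tp,0).round(4),'rect',np.round(r[0],4),np.round(r[1],4),r[2],'circ',np.round(c2,4),round(r2,4))
p=cv2.imread('pics/top0.png')
a=cv2.resize(p[165:265,200:440],None,fx=3.3,fy=3.3,interpolation=cv2.INTER_CUBIC)
cv2.imwrite('pics/crop1.png',a)
E
```

```text
top table z [6.07869117e-01 3.05519069e-01 6.14603975e-05]
bay ((0.44778746366500854, 0.04630818963050842), (0.08463236689567566, 0.3149794936180115), 3.596879720687866) 0.010375940051714327
store ((0.6511130332946777, -0.0244113951921463), (0.3126766085624695, 0.08631366491317749), 86.95978546142578)
top [250. 196.] 1025 ztop 0.0844 med [0.6547 0.0886 0.0814] rect [0.6552 0.0889] [0.0447 0.0449] 75.37516021728516 circ [0.6545 0.0888] 0.0296
top [298. 195.] 704 ztop 0.1327 med [0.6536 0.0141 0.1303] rect [0.654  0.0144] [0.0274 0.0271] 0.5289146900177002 circ [0.6542 0.0143] 0.0142
top [348. 205.] 1031 ztop 0.0975 med [ 0.6453 -0.0613  0.0944] rect [ 0.6462 -0.0606] [0.0385 0.0375] 23.11867904663086 circ [ 0.6447 -0.0615] 0.0212
top [398. 206.] 505 ztop 0.0963 med [ 0.6458 -0.1363  0.0934] rect [ 0.6462 -0.1362] [0.0305 0.0312] 45.35666275024414 circ [ 0.6461 -0.1361] 0.0167
side table z [ 2.12026936e-01 -4.43004793e-02 -1.50937597e-04]
side [333. 193.] 1419 ztop 0.1325 med [0.6532 0.0118 0.1313] rect [0.654  0.0135] [0.0296 0.0265] 69.30203247070312 circ [0.6529 0.0143] 0.0154
side [351. 242.] 970 ztop 0.0976 med [ 0.6452 -0.0638  0.0951] rect [ 0.6456 -0.0618] [0.0377 0.0372] 67.23080444335938 circ [ 0.6458 -0.0622] 0.0202
side [369. 274.] 611 ztop 0.0961 med [ 0.6459 -0.1371  0.094 ] rect [ 0.6459 -0.1365] [0.0316 0.0307] 67.57966613769531 circ [ 0.6464 -0.136 ] 0.017
```

View pics/crop1.png

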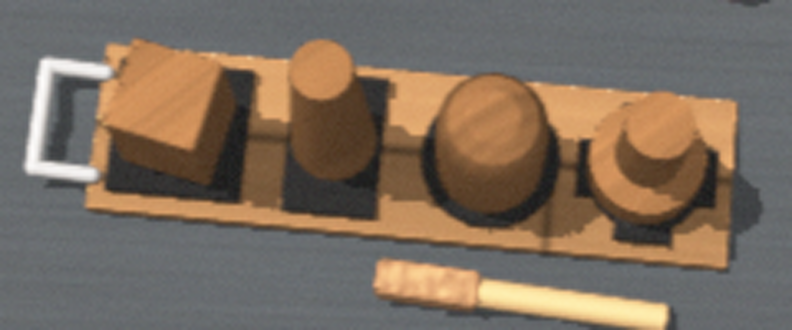

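```bash
cat >> h.py <<'E'
def to(x,y,z,th=None):
    s=monitor.state(); p=s['position'];R=s['tcp_rot']; t=R.T@(np.array([x,y,z])-p)
    a=np.degrees(np.arctan2(R[1,0],R[0,0])); print('t',round(s['time_s'],2),'pos',p.round(4),'th',a.round(2),'grip',round(s['grip_width'],4),'units',(t*10).round(3), 'yaw',None if th is None else round(((a-th+180)%360-180)/360,4))
E
python3 - <<'E'
from h import *
for n in('top','side'):
    C=np.load(n+'C.npy');p=np.load(n+'0.npz')['p'].astype(int);d=np.load(n+'0.npz')['d']
    c=np.array([.4478,.0463]);a=np.radians(3.6)
    X=np.array([np.cos(a),np.sin(a)]);Y=np.array([-np.sin(a),np.cos(a)])
    L=(C[...,:2]-c)@np.c_[X,Y]; Z=C[...,2]
    fl=(d>0)&(abs(L[...,0])<.045)&(abs(L[...,1])<.16)
    for k in(.114,.038,-.038,-.114):
        m=(d>0)&(abs(L[...,0])<.036)&(abs(L[...,1]-k)<.036)&(Z<.0135)&(Z>.005)
        q=L[m];print(n,k,'floor extents',np.percentile(q,1,0).round(4),np.percentile(q,99,0).round(4),((np.percentile(q,1,0)+np.percentile(q,99,0))/2).round(4))
    m=fl&(Z>.017)&(Z<.024); q=L[m]
    r=cv2.minAreaRect(q.astype(np.float32));print(n,'rim',r)
    m=(d>0)&(C[...,0]>.1)&(C[...,0]<.62)&(C[...,1]>.05)&(C[...,1]<.55);print('maxz',np.percentile(Z[m],99.9), C[m][np.argsort(Z[m])[-1]])
to(.655,.0887,.16,-104.6)
E
```

```text
top 0.114 floor extents [-0.0332  0.0799] [0.0338 0.146 ] [0.0003 0.113 ]
top 0.038 floor extents [-0.0331  0.0041] [0.0339 0.0697] [0.0004 0.0369]
top -0.038 floor extents [-0.0331 -0.0726] [ 0.0337 -0.0051] [ 0.0003 -0.0389]
top -0.114 floor extents [-0.0332 -0.149 ] [ 0.0337 -0.0819] [ 0.0003 -0.1155]
top rim ((-4.160776734352112e-05, 0.0011652559041976929), (0.08450566977262497, 0.3170201778411865), 0.004091610200703144)
maxz 0.09125147563045188 [0.60730493 0.37143614 0.09439008]
side 0.114 floor extents [-0.0323  0.0894] [0.0348 0.1492] [0.0013 0.1193]
side 0.038 floor extents [-0.0326  0.0121] [0.035  0.0722] [0.0012 0.0421]
side -0.038 floor extents [-0.0324 -0.065 ] [ 0.0334 -0.0039] [ 0.0005 -0.0345]
side -0.114 floor extents [-0.0324 -0.1421] [ 0.0334 -0.0801] [ 0.0005 -0.1111]
side rim ((0.0006562098860740662, 0.00042103230953216553), (0.3186620771884918, 0.08559705317020416), 89.95945739746094)
maxz 0.3351659584234906 [0.15551323 0.51432063 0.33680811]
t 0.1 pos [0.1525 0.6055 0.2216] th -14.15 grip 0.0869 units [6.136 3.782 0.624] yaw 0.2512
```

Call:
{"name": "send_rows", "arguments": {
  "commands": [
    {"dp":[0.25,0.155,0],"yaw":0},
    {"dp":[0.5,0.31,0],"yaw":0},
    {"dp":[0.75,0.465,0],"yaw":0},
    {"dp":[1,0.62,0],"yaw":0}
  ],
  "claw": 0
}}

```text
time_s: 0.43
position: [0.2349, 0.5202, 0.2219]
tcp_rot: [[0.97, -0.244, -0.0], [-0.244, -0.97, -0.001], [-0.0, 0.001, -1.0]]
contact_force: [-0.4, -0.3, -0.2]
grip_width: 0.0869
finger_force: 0.0
```

Call:
{"name": "send_rows", "arguments": {
  "commands": [
    {"dp":[0.25,0.155,0],"yaw":0},
    {"dp":[0.5,0.31,0],"yaw":0},
    {"dp":[0.75,0.465,0],"yaw":0},
    {"dp":[1,0.62,0],"yaw":0}
  ]
}}

```text
time_s: 0.77
position: [0.3169, 0.4355, 0.2222]
tcp_rot: [[0.97, -0.244, -0.0], [-0.244, -0.97, -0.001], [-0.0, 0.001, -1.0]]
contact_force: [0.7, -0.2, -0.5]
grip_width: 0.0868
finger_force: 0.0
```

Call:
{"name": "send_rows", "arguments": {
  "commands": [
    {"dp":[0.25,0.155,0],"yaw":0},
    {"dp":[0.5,0.31,0],"yaw":0},
    {"dp":[0.75,0.465,0],"yaw":0},
    {"dp":[1,0.62,0],"yaw":0}
  ]
}}

```text
time_s: 1.1
position: [0.3987, 0.351, 0.2222]
tcp_rot: [[0.97, -0.244, -0.001], [-0.244, -0.97, -0.001], [-0.0, 0.001, -1.0]]
contact_force: [1.1, 0.3, -0.1]
grip_width: 0.087
finger_force: 0.0
```

Call:
{"name": "send_rows", "arguments": {
  "commands": [
    {"dp":[0.25,0.155,0],"yaw":0},
    {"dp":[0.5,0.31,0],"yaw":0},
    {"dp":[0.75,0.465,0],"yaw":0},
    {"dp":[1,0.62,0],"yaw":0}
  ]
}}

```text
time_s: 1.43
position: [0.4805, 0.2665, 0.2222]
tcp_rot: [[0.97, -0.244, -0.001], [-0.244, -0.97, -0.0], [-0.001, 0.001, -1.0]]
contact_force: [0.6, 1.0, 0.9]
grip_width: 0.0867
finger_force: 0.0
```

Call:
{"name": "send_rows", "arguments": {
  "commands": [
    {"dp":[0.25,0.155,0],"yaw":0},
    {"dp":[0.5,0.31,0],"yaw":0},
    {"dp":[0.75,0.465,0],"yaw":0},
    {"dp":[1,0.62,0],"yaw":0}
  ]
}}

```text
time_s: 1.77
position: [0.5623, 0.182, 0.2221]
tcp_rot: [[0.97, -0.244, -0.001], [-0.244, -0.97, -0.0], [-0.001, 0.001, -1.0]]
contact_force: [-0.3, 0.8, -0.8]
grip_width: 0.0871
finger_force: 0.0
```

Call:
{"name": "send_rows", "arguments": {
  "commands": [
    {"dp":[0.25,0.155,0],"yaw":0.02},
    {"dp":[0.5,0.31,0],"yaw":0.04},
    {"dp":[0.75,0.465,0],"yaw":0.06},
    {"dp":[1,0.62,0],"yaw":0.08},
    {"dp":[1,0.62,0],"yaw":0.1},
    {"dp":[1,0.62,0],"yaw":0.12},
    {"dp":[1,0.62,0],"yaw":0.14},
    {"dp":[1,0.62,0],"yaw":0.16},
    {"dp":[1,0.62,0],"yaw":0.18},
    {"dp":[1,0.62,0],"yaw":0.19}
  ]
}}

```text
time_s: 2.6
position: [0.6433, 0.0986, 0.2218]
tcp_rot: [[0.124, -0.992, -0.001], [-0.992, -0.124, -0.0], [0.0, 0.001, -1.0]]
contact_force: [-0.2, -0.6, 0.4]
grip_width: 0.0867
finger_force: 0.0
```

```bash
python3 -c "
from h import *
to(.655,.0887,.16,-104.6)"
```

```text
t 2.6 pos [0.6433 0.0986 0.2218] th -82.86 grip 0.0867 units [ 0.112 -0.105  0.618] yaw 0.0604
```

Call:
{"name": "send_rows", "arguments": {
  "commands": [
    {"dp":[0.055,-0.05,0],"yaw":0.02},
    {"dp":[0.112,-0.105,0.1],"yaw":0.04},
    {"dp":[0.112,-0.105,0.3],"yaw":0.06},
    {"dp":[0.112,-0.105,0.55],"yaw":0.06},
    {"dp":[0.112,-0.105,0.8],"yaw":0.06},
    {"dp":[0.112,-0.105,0.8],"yaw":0.06}
  ]
}}

```text
time_s: 3.1
position: [0.6515, 0.0881, 0.136]
tcp_rot: [[-0.246, -0.969, -0.012], [-0.969, 0.246, -0.002], [0.005, 0.011, -1.0]]
contact_force: [-1.4, 0.5, -2.7]
grip_width: 0.087
finger_force: 0.0
```

```bash
python3 -c "
from h import *
to(.655,.0887,.042,-104.6)"
```

```text
t 3.1 pos [0.6515 0.0881 0.136 ] th -104.22 grip 0.087 units [-0.019 -0.043  0.94 ] yaw 0.001
```

Call:
{"name": "send_rows", "arguments": {
  "commands": [
    {"dp":[0,0,0.2],"yaw":0},
    {"dp":[0,0,0.4],"yaw":0},
    {"dp":[0,0,0.6],"yaw":0},
    {"dp":[0,0,0.8],"yaw":0},
    {"dp":[0,0,0.9],"yaw":0},
    {"dp":[0,0,1],"yaw":0},
    {"dp":[0,0,1],"yaw":0},
    {"dp":[0,0,1],"yaw":0}
  ]
}}

```text
time_s: 3.77
position: [0.656, 0.0891, 0.0431]
tcp_rot: [[-0.244, -0.97, 0.001], [-0.97, 0.244, -0.0], [0.0, -0.001, -1.0]]
contact_force: [-0.5, -0.1, 0.2]
grip_width: 0.0869
finger_force: 0.0
```

```bash
python3 - <<'E'
from h import *
to(.655,.0887,.042,-104.6)
p,d=optics.get_image('side');cv2.imwrite('pics/s1.png',cv2.resize(p[120:330,220:460],None,fx=2.8,fy=2.8)[:,:,::-1])
E
```

```text
t 3.77 pos [0.656  0.0891 0.0431] th -104.12 grip 0.0869 units [0.006 0.008 0.011] yaw 0.0013
```

View pics/s1.png

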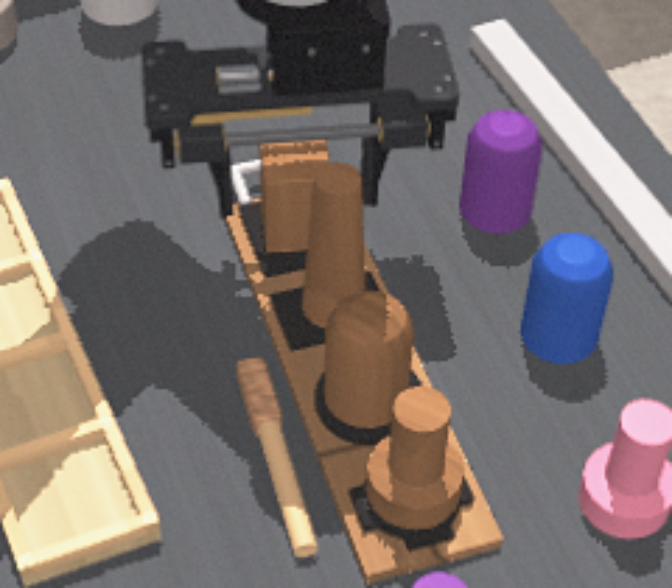

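The fingers straddle the block at the far end of the rack, clear of the sprue pin. Closing.

Call:
{"name": "send_rows", "arguments": {
  "commands": [
    {"dp":[0,0,0],"yaw":0},
    {"dp":[0,0,0],"yaw":0},
    {"dp":[0,0,0],"yaw":0},
    {"dp":[0,0,0],"yaw":0},
    {"dp":[0,0,0],"yaw":0},
    {"dp":[0,0,0],"yaw":0},
    {"dp":[0,0,0],"yaw":0},
    {"dp":[0,0,0],"yaw":0}
  ],
  "claw": 1,
  "grip_force": 20
}}

```text
time_s: 4.48
position: [0.6553, 0.089, 0.0425]
tcp_rot: [[-0.244, -0.97, -0.0], [-0.97, 0.244, -0.0], [0.0, 0.0, -1.0]]
contact_force: [-0.6, -0.5, 2.1]
grip_width: 0.044
finger_force: 20.0
```

```bash
python3 -c "
from h import *
s=monitor.state();print(s['finger_force'],s['grip_width'])
to(.4552,-.0680,.16,-86.4)"
```

```text
19.997762921266258 0.044016402790778425
t 4.48 pos [0.6553 0.089  0.0425] th -104.14 grip 0.044 units [ 2.011  1.557 -1.174] yaw -0.0493
```

Call:
{"name": "send_rows", "arguments": {
  "commands": [
    {"dp":[0,0,-0.08],"yaw":0},
    {"dp":[0,0,-0.2],"yaw":0},
    {"dp":[0,0,-0.4],"yaw":0},
    {"dp":[0,0,-0.6],"yaw":0},
    {"dp":[0,0,-0.8],"yaw":0},
    {"dp":[0,0,-0.9],"yaw":0},
    {"dp":[0,0,-0.9],"yaw":0}
  ]
}}

```text
time_s: 5.07
position: [0.6574, 0.0895, 0.1366]
tcp_rot: [[-0.244, -0.97, 0.007], [-0.97, 0.244, 0.002], [-0.004, -0.006, -1.0]]
contact_force: [0.9, 0.4, -0.8]
grip_width: 0.0441
finger_force: 20.0
```

Call:
{"name": "send_rows", "arguments": {
  "commands": [
    {"dp":[0,0.1,0],"yaw":0},
    {"dp":[0,0.3,0],"yaw":0},
    {"dp":[0,0.5,0],"yaw":0},
    {"dp":[0,0.7,0],"yaw":0},
    {"dp":[0.1,0.9,0],"yaw":0},
    {"dp":[0.3,1,0],"yaw":0},
    {"dp":[0.5,1,0],"yaw":0},
    {"dp":[0.7,1,0],"yaw":0},
    {"dp":[0.9,1,0],"yaw":0},
    {"dp":[1,1,0],"yaw":0}
  ]
}}

```text
time_s: 5.9
position: [0.5324, 0.0148, 0.1317]
tcp_rot: [[-0.246, -0.969, -0.003], [-0.969, 0.246, -0.0], [0.001, 0.002, -1.0]]
contact_force: [-0.9, -0.0, -1.1]
grip_width: 0.0437
finger_force: 20.0
```

Call:
{"name": "send_rows", "arguments": {
  "commands": [
    {"dp":[0.2,0.1,0],"yaw":-0.01},
    {"dp":[0.4,0.2,0],"yaw":-0.02},
    {"dp":[0.6,0.3,0],"yaw":-0.03},
    {"dp":[0.8,0.4,0],"yaw":-0.04},
    {"dp":[0.95,0.5,0],"yaw":-0.049},
    {"dp":[1,0.55,0],"yaw":-0.049},
    {"dp":[1,0.55,0],"yaw":-0.049},
    {"dp":[1,0.55,0],"yaw":-0.049}
  ]
}}

```text
time_s: 6.57
position: [0.4568, -0.0668, 0.1326]
tcp_rot: [[0.06, -0.998, 0.001], [-0.998, -0.06, 0.0], [-0.0, -0.001, -1.0]]
contact_force: [-0.8, 0.4, -1.1]
grip_width: 0.0441
finger_force: 20.0
```

```bash
python3 -c "
from h import *
s=monitor.state();print(s['finger_force'],s['grip_width'])
to(.4552,-.0680,.037,-86.4)"
```

```text
19.997748699970543 0.04407409434143988
t 6.57 pos [ 0.4568 -0.0668  0.1326] th -86.56 grip 0.0441 units [0.011 0.018 0.956] yaw -0.0005
```

Call:
{"name": "send_rows", "arguments": {
  "commands": [
    {"dp":[0.01,0.018,0.15],"yaw":0},
    {"dp":[0.01,0.018,0.35],"yaw":0},
    {"dp":[0.01,0.018,0.55],"yaw":0},
    {"dp":[0.01,0.018,0.7],"yaw":0},
    {"dp":[0.01,0.018,0.8],"yaw":0},
    {"dp":[0.01,0.018,0.88],"yaw":0},
    {"dp":[0.01,0.018,0.93],"yaw":0},
    {"dp":[0.01,0.018,0.955],"yaw":0},
    {"dp":[0.01,0.018,0.955],"yaw":0},
    {"dp":[0.01,0.018,0.955],"yaw":0}
  ]
}}

```text
time_s: 7.4
position: [0.4552, -0.068, 0.0374]
tcp_rot: [[0.061, -0.998, 0.001], [-0.998, -0.061, 0.0], [-0.0, -0.001, -1.0]]
contact_force: [-0.4, -0.6, -1.5]
grip_width: 0.0438
finger_force: 20.0
```

```bash
python3 -c "
from h import *
s=monitor.state();print(s['contact_force'],s['grip_width'])
to(.4552,-.0680,.037,-86.4)"
```

```text
[-0.44322816 -0.60557128 -1.49546034] 0.043796048336862715
t 7.4 pos [ 0.4552 -0.068   0.0374] th -86.49 grip 0.0438 units [0.    0.    0.004] yaw -0.0003
```

Call:
{"name": "send_rows", "arguments": {
  "commands": [
    {"dp":[0,0,0.01],"yaw":0},
    {"dp":[0,0,0.01],"yaw":0}
  ]
}}

```text
time_s: 7.57
position: [0.4551, -0.0681, 0.0365]
tcp_rot: [[0.061, -0.998, 0.002], [-0.998, -0.061, 0.0], [-0.0, -0.002, -1.0]]
contact_force: [0.5, 0.2, -0.6]
grip_width: 0.0436
finger_force: 20.0
```

Call:
{"name": "send_rows", "arguments": {
  "commands": [
    {"dp":[0,0,0],"yaw":0},
    {"dp":[0,0,0],"yaw":0},
    {"dp":[0,0,0],"yaw":0},
    {"dp":[0,0,0],"yaw":0},
    {"dp":[0,0,0],"yaw":0},
    {"dp":[0,0,0],"yaw":0},
    {"dp":[0,0,0],"yaw":0},
    {"dp":[0,0,0],"yaw":0}
  ],
  "claw": 0
}}

```text
time_s: 8.23
position: [0.4546, -0.0682, 0.036]
tcp_rot: [[0.061, -0.998, -0.0], [-0.998, -0.061, -0.0], [0.0, 0.0, -1.0]]
contact_force: [-0.2, -0.4, -0.6]
grip_width: 0.0848
finger_force: 0.0
```

Call:
{"name": "send_rows", "arguments": {
  "commands": [
    {"dp":[0,0,-0.15],"yaw":0},
    {"dp":[0,0,-0.35],"yaw":0},
    {"dp":[0,0,-0.6],"yaw":0},
    {"dp":[0,0,-0.85],"yaw":0},
    {"dp":[0,0,-1],"yaw":0}
  ]
}}

```text
time_s: 8.65
position: [0.4556, -0.0681, 0.1386]
tcp_rot: [[0.062, -0.998, 0.004], [-0.998, -0.062, 0.0], [0.0, -0.004, -1.0]]
contact_force: [-0.3, -0.7, 0.1]
grip_width: 0.0873
finger_force: 0.0
```

```bash
python3 -c "
from h import *
s=monitor.state();print(s['contact_force'],s['grip_width'])
to(.654,.0140,.165,-90)"
```

```text
[-0.34089931 -0.65049435  0.14457262] 0.08729575782265218
t 8.65 pos [ 0.4556 -0.0681  0.1386] th -86.47 grip 0.0873 units [-0.698 -2.032 -0.257] yaw 0.0098
```

Call:
{"name": "send_rows", "arguments": {
  "commands": [
    {"dp":[-0.05,-0.1,-0.15],"yaw":0},
    {"dp":[-0.15,-0.4,-0.27],"yaw":0},
    {"dp":[-0.25,-0.7,-0.27],"yaw":0},
    {"dp":[-0.35,-1,-0.27],"yaw":0}
  ]
}}

```text
time_s: 8.98
position: [0.5537, -0.0266, 0.1645]
tcp_rot: [[0.061, -0.998, 0.003], [-0.998, -0.061, 0.001], [-0.0, -0.003, -1.0]]
contact_force: [0.1, 0.4, -0.5]
grip_width: 0.0872
finger_force: 0.0
```

Call:
{"name": "send_rows", "arguments": {
  "commands": [
    {"dp":[-0.1,-0.3,0],"yaw":0},
    {"dp":[-0.2,-0.6,0],"yaw":0},
    {"dp":[-0.3,-0.85,0],"yaw":0},
    {"dp":[-0.345,-1,0],"yaw":0},
    {"dp":[-0.345,-1,0],"yaw":0},
    {"dp":[-0.345,-1,0],"yaw":0}
  ]
}}

```text
time_s: 9.48
position: [0.6498, 0.0136, 0.1619]
tcp_rot: [[0.061, -0.998, -0.002], [-0.998, -0.061, -0.0], [0.0, 0.002, -1.0]]
contact_force: [-0.2, 0.4, 1.0]
grip_width: 0.087
finger_force: 0.0
```

```bash
python3 -c "
from h import *
to(.654,.0140,.072,-90)"
```

```text
t 9.48 pos [0.6498 0.0136 0.1619] th -86.5 grip 0.087 units [-0.001 -0.044  0.899] yaw 0.0097
```

Call:
{"name": "send_rows", "arguments": {
  "commands": [
    {"dp":[0,-0.04,0.1],"yaw":0},
    {"dp":[0,-0.04,0.3],"yaw":0},
    {"dp":[0,-0.04,0.5],"yaw":0},
    {"dp":[0,-0.04,0.7],"yaw":0},
    {"dp":[0,-0.04,0.85],"yaw":0},
    {"dp":[0,-0.04,0.9],"yaw":0},
    {"dp":[0,-0.04,0.9],"yaw":0},
    {"dp":[0,-0.04,0.9],"yaw":0}
  ]
}}

```text
time_s: 10.15
position: [0.6539, 0.0133, 0.0736]
tcp_rot: [[0.061, -0.998, 0.001], [-0.998, -0.061, -0.0], [0.0, -0.001, -1.0]]
contact_force: [0.1, -0.3, 1.1]
grip_width: 0.087
finger_force: 0.0
```

Call:
{"name": "send_rows", "arguments": {
  "commands": [
    {"dp":[0,0,0],"yaw":0},
    {"dp":[0,0,0],"yaw":0},
    {"dp":[0,0,0],"yaw":0},
    {"dp":[0,0,0],"yaw":0},
    {"dp":[0,0,0],"yaw":0},
    {"dp":[0,0,0],"yaw":0},
    {"dp":[0,0,0],"yaw":0},
    {"dp":[0,0,0],"yaw":0},
    {"dp":[0,0,0],"yaw":0},
    {"dp":[0,0,0],"yaw":0}
  ],
  "claw": 1,
  "grip_force": 15
}}

```text
time_s: 10.98
position: [0.6539, 0.0136, 0.0729]
tcp_rot: [[0.061, -0.998, -0.0], [-0.998, -0.061, -0.0], [0.0, 0.0, -1.0]]
contact_force: [0.4, 0.0, 0.9]
grip_width: 0.034
finger_force: 15.0
```

```bash
python3 -c "
from h import *
s=monitor.state();print(s['finger_force'],s['contact_force'])
to(.4504,.0079,.165,-86.4)"
```

```text
14.971370671119075 [0.40185365 0.01481313 0.92400867]
t 10.98 pos [0.6539 0.0136 0.0729] th -86.5 grip 0.034 units [-0.067  2.035 -0.92 ] yaw -0.0003
```

Call:
{"name": "send_rows", "arguments": {
  "commands": [
    {"dp":[0,0,-0.05],"yaw":0},
    {"dp":[0,0,-0.15],"yaw":0},
    {"dp":[0,0,-0.3],"yaw":0},
    {"dp":[0,0,-0.42],"yaw":0},
    {"dp":[0,0,-0.5],"yaw":0},
    {"dp":[0,0.08,-0.5],"yaw":0},
    {"dp":[0,0.25,-0.5],"yaw":0},
    {"dp":[-0.02,0.45,-0.5],"yaw":0},
    {"dp":[-0.03,0.65,-0.5],"yaw":0},
    {"dp":[-0.03,0.85,-0.5],"yaw":0}
  ]
}}

```text
time_s: 11.82
position: [0.5669, 0.0113, 0.1225]
tcp_rot: [[0.061, -0.998, -0.001], [-0.998, -0.061, 0.0], [-0.0, 0.001, -1.0]]
contact_force: [0.4, -0.7, -1.0]
grip_width: 0.0339
finger_force: 14.9
```

Call:
{"name": "send_rows", "arguments": {
  "commands": [
    {"dp":[-0.01,0.2,0],"yaw":0},
    {"dp":[-0.02,0.4,0],"yaw":0},
    {"dp":[-0.03,0.6,0],"yaw":0},
    {"dp":[-0.03,0.8,0],"yaw":0},
    {"dp":[-0.035,0.95,0],"yaw":0},
    {"dp":[-0.035,1,0],"yaw":0},
    {"dp":[-0.035,1,0],"yaw":0},
    {"dp":[-0.035,1,0],"yaw":0}
  ]
}}

```text
time_s: 12.48
position: [0.4694, 0.0089, 0.1234]
tcp_rot: [[0.062, -0.998, 0.001], [-0.998, -0.062, 0.0], [-0.0, -0.001, -1.0]]
contact_force: [0.0, 1.1, -1.6]
grip_width: 0.0337
finger_force: 14.9
```

```bash
python3 -c "
from h import *
to(.4504,.0079,.0669,-86.4)"
```

```text
t 12.48 pos [0.4694 0.0089 0.1234] th -86.47 grip 0.0337 units [-0.001  0.191  0.564] yaw -0.0002
```

Call:
{"name": "send_rows", "arguments": {
  "commands": [
    {"dp":[0,0.1,0],"yaw":0},
    {"dp":[0,0.191,0],"yaw":0},
    {"dp":[0,0.191,0.1],"yaw":0},
    {"dp":[0,0.191,0.25],"yaw":0},
    {"dp":[0,0.191,0.4],"yaw":0},
    {"dp":[0,0.191,0.48],"yaw":0},
    {"dp":[0,0.191,0.53],"yaw":0},
    {"dp":[0,0.191,0.55],"yaw":0},
    {"dp":[0,0.191,0.56],"yaw":0},
    {"dp":[0,0.191,0.56],"yaw":0}
  ]
}}

```text
time_s: 13.32
position: [0.4502, 0.0078, 0.0673]
tcp_rot: [[0.061, -0.998, 0.001], [-0.998, -0.061, 0.0], [-0.0, -0.001, -1.0]]
contact_force: [0.7, 0.3, -1.1]
grip_width: 0.0336
finger_force: 14.9
```

```bash
python3 - <<'E'
from h import *
print(monitor.state()['contact_force'])
to(.4504,.0079,.0669,-86.4)
p,d=optics.get_image('side');cv2.imwrite('pics/s2.png',cv2.resize(p[120:350,160:400],None,fx=2.6,fy=2.6)[:,:,::-1])
E
```

```text
[ 0.70927851  0.26835319 -1.14942585]
t 13.32 pos [0.4502 0.0078 0.0673] th -86.49 grip 0.0336 units [-0.001 -0.002  0.004] yaw -0.0003
```

View pics/s2.png

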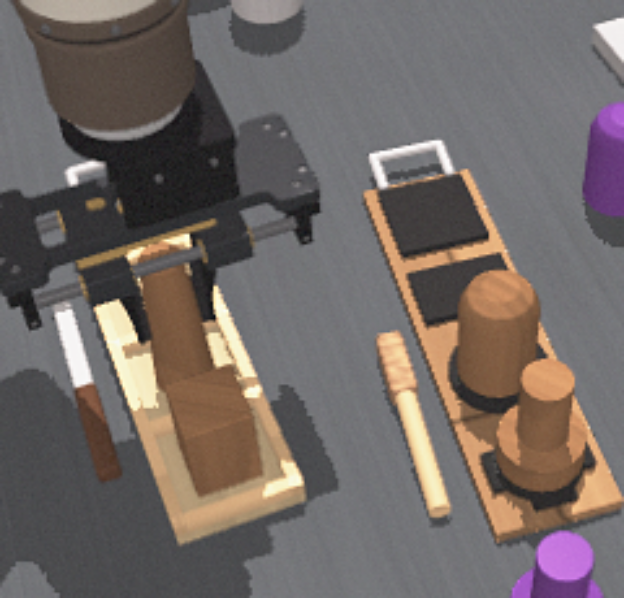

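The block stands upright in the end bay and the sprue pin hangs over its bay. Now I'll lower gently and release.

Call:
{"name": "send_rows", "arguments": {
  "commands": [
    {"dp":[0,0,0.004],"yaw":0},
    {"dp":[0,0,0.008],"yaw":0},
    {"dp":[0,0,0.01],"yaw":0}
  ]
}}

```text
time_s: 13.62
position: [0.4504, 0.0078, 0.0668]
tcp_rot: [[0.061, -0.998, 0.001], [-0.998, -0.061, 0.0], [-0.0, -0.001, -1.0]]
contact_force: [-1.4, -0.8, 5.5]
grip_width: 0.0337
finger_force: 15.1
```

Call:
{"name": "send_rows", "arguments": {
  "commands": [
    {"dp":[0,0,0],"yaw":0},
    {"dp":[0,0,0],"yaw":0},
    {"dp":[0,0,0],"yaw":0},
    {"dp":[0,0,0],"yaw":0},
    {"dp":[0,0,0],"yaw":0},
    {"dp":[0,0,0],"yaw":0},
    {"dp":[0,0,0],"yaw":0},
    {"dp":[0,0,0],"yaw":0},
    {"dp":[0,0,0],"yaw":0},
    {"dp":[0,0,0],"yaw":0}
  ],
  "claw": 0
}}

```text
time_s: 14.45
position: [0.4498, 0.0077, 0.066]
tcp_rot: [[0.061, -0.998, -0.0], [-0.998, -0.061, 0.0], [-0.0, 0.0, -1.0]]
contact_force: [0.1, -0.1, 1.2]
grip_width: 0.0853
finger_force: 0.0
```

Call:
{"name": "send_rows", "arguments": {
  "commands": [
    {"dp":[0,0,-0.1],"yaw":0},
    {"dp":[0,0,-0.3],"yaw":0},
    {"dp":[0,0,-0.5],"yaw":0},
    {"dp":[0,0,-0.7],"yaw":0},
    {"dp":[0,0,-0.85],"yaw":0}
  ]
}}

```text
time_s: 14.87
position: [0.4503, 0.0078, 0.1527]
tcp_rot: [[0.061, -0.998, 0.002], [-0.998, -0.061, 0.0], [-0.0, -0.002, -1.0]]
contact_force: [-0.2, 0.3, -1.0]
grip_width: 0.0871
finger_force: 0.0
```

```bash
python3 -c "
from h import *
to(.646,-.0612,.15,-90)"
```

```text
t 14.87 pos [0.4503 0.0078 0.1527] th -86.48 grip 0.0871 units [ 0.808 -1.911  0.03 ] yaw 0.0098
```

Call:
{"name": "send_rows", "arguments": {
  "commands": [
    {"dp":[0.04,-0.1,0],"yaw":0},
    {"dp":[0.15,-0.35,0],"yaw":0},
    {"dp":[0.27,-0.65,0],"yaw":0},
    {"dp":[0.4,-1,0],"yaw":0}
  ]
}}

```text
time_s: 15.2
position: [0.5525, -0.0266, 0.1506]
tcp_rot: [[0.062, -0.998, -0.001], [-0.998, -0.062, 0.0], [-0.0, 0.001, -1.0]]
contact_force: [0.2, 1.3, 0.2]
grip_width: 0.0871
finger_force: 0.0
```

Call:
{"name": "send_rows", "arguments": {
  "commands": [
    {"dp":[0.12,-0.3,0],"yaw":0},
    {"dp":[0.25,-0.6,0.05],"yaw":0},
    {"dp":[0.35,-0.8,0.15],"yaw":0},
    {"dp":[0.408,-0.911,0.2],"yaw":0},
    {"dp":[0.408,-0.911,0.2],"yaw":0},
    {"dp":[0.408,-0.911,0.2],"yaw":0}
  ]
}}

```text
time_s: 15.7
position: [0.6451, -0.0619, 0.1289]
tcp_rot: [[0.06, -0.998, -0.003], [-0.998, -0.06, -0.0], [0.0, 0.003, -1.0]]
contact_force: [0.0, -0.4, 0.3]
grip_width: 0.0868
finger_force: 0.0
```

```bash
python3 -c "
from h import *
to(.646,-.0612,.039,-90)"
```

```text
t 15.7 pos [ 0.6451 -0.0619  0.1289] th -86.56 grip 0.0868 units [-0.007 -0.012  0.899] yaw 0.0095
```

Call:
{"name": "send_rows", "arguments": {
  "commands": [
    {"dp":[-0.007,-0.005,0.1],"yaw":0},
    {"dp":[-0.007,-0.005,0.3],"yaw":0},
    {"dp":[-0.007,-0.005,0.5],"yaw":0},
    {"dp":[-0.007,-0.005,0.7],"yaw":0},
    {"dp":[-0.007,-0.005,0.85],"yaw":0},
    {"dp":[-0.007,-0.005,0.9],"yaw":0},
    {"dp":[-0.007,-0.005,0.9],"yaw":0},
    {"dp":[-0.007,-0.005,0.9],"yaw":0}
  ]
}}

```text
time_s: 16.37
position: [0.6461, -0.0603, 0.0418]
tcp_rot: [[0.062, -0.998, 0.001], [-0.998, -0.062, -0.0], [0.0, -0.001, -1.0]]
contact_force: [-0.9, 0.4, -0.2]
grip_width: 0.0873
finger_force: 0.0
```

Call:
{"name": "send_rows", "arguments": {
  "commands": [
    {"dp":[0,0,0],"yaw":0},
    {"dp":[0,0,0],"yaw":0},
    {"dp":[0,0,0],"yaw":0},
    {"dp":[0,0,0],"yaw":0},
    {"dp":[0,0,0],"yaw":0},
    {"dp":[0,0,0],"yaw":0},
    {"dp":[0,0,0],"yaw":0},
    {"dp":[0,0,0],"yaw":0}
  ],
  "claw": 1,
  "grip_force": 20
}}

```text
time_s: 17.03
position: [0.6459, -0.0606, 0.0412]
tcp_rot: [[0.061, -0.998, -0.0], [-0.998, -0.061, -0.0], [0.0, 0.0, -1.0]]
contact_force: [-0.9, 0.3, 1.1]
grip_width: 0.051
finger_force: 20.0
```

```bash
python3 -c "
from h import *
s=monitor.state();print(s['finger_force'],s['contact_force'])
to(.4456,.0837,.14,-86.4)"
```

```text
19.98603485463491 [-0.88673144  0.26072811  1.10793062]
t 17.03 pos [ 0.6459 -0.0606  0.0412] th -86.5 grip 0.051 units [-1.563  1.912 -0.988] yaw -0.0003
```

Call:
{"name": "send_rows", "arguments": {
  "commands": [
    {"dp":[0,0,-0.08],"yaw":0},
    {"dp":[0,0,-0.2],"yaw":0},
    {"dp":[0,0,-0.4],"yaw":0},
    {"dp":[-0.1,0,-0.55],"yaw":0},
    {"dp":[-0.25,0.05,-0.6],"yaw":0},
    {"dp":[-0.45,0.1,-0.6],"yaw":0},
    {"dp":[-0.65,0.2,-0.6],"yaw":0},
    {"dp":[-0.85,0.3,-0.6],"yaw":0},
    {"dp":[-1,0.4,-0.6],"yaw":0}
  ]
}}

```text
time_s: 17.78
position: [0.5986, 0.0387, 0.101]
tcp_rot: [[0.062, -0.998, -0.001], [-0.998, -0.062, 0.0], [-0.0, 0.001, -1.0]]
contact_force: [0.4, -0.8, -2.4]
grip_width: 0.0514
finger_force: 20.0
```

Call:
{"name": "send_rows", "arguments": {
  "commands": [
    {"dp":[-0.2,0.05,0],"yaw":0},
    {"dp":[-0.4,0.15,0],"yaw":0},
    {"dp":[-0.54,0.3,0],"yaw":0},
    {"dp":[-0.563,0.5,0],"yaw":0},
    {"dp":[-0.563,0.7,0],"yaw":0},
    {"dp":[-0.563,0.85,0],"yaw":0},
    {"dp":[-0.563,0.95,0],"yaw":0},
    {"dp":[-0.563,0.95,0],"yaw":0}
  ]
}}

```text
time_s: 18.45
position: [0.4992, 0.0872, 0.1012]
tcp_rot: [[0.062, -0.998, -0.002], [-0.998, -0.062, -0.0], [-0.0, 0.002, -1.0]]
contact_force: [0.0, -0.4, -2.6]
grip_width: 0.0511
finger_force: 20.0
```

```bash
python3 -c "
from h import *
to(.4456,.0837,.0352,-86.4)"
```

```text
t 18.45 pos [0.4992 0.0872 0.1012] th -86.46 grip 0.0511 units [0.002 0.536 0.661] yaw -0.0002
```

Call:
{"name": "send_rows", "arguments": {
  "commands": [
    {"dp":[0,0.15,0],"yaw":0},
    {"dp":[0,0.3,0],"yaw":0},
    {"dp":[0,0.45,0],"yaw":0},
    {"dp":[0,0.536,0],"yaw":0},
    {"dp":[0,0.536,0.1],"yaw":0},
    {"dp":[0,0.536,0.22],"yaw":0},
    {"dp":[0,0.536,0.34],"yaw":0},
    {"dp":[0,0.536,0.42],"yaw":0},
    {"dp":[0,0.536,0.45],"yaw":0},
    {"dp":[0,0.536,0.45],"yaw":0}
  ]
}}

```text
time_s: 19.28
position: [0.4483, 0.0839, 0.0554]
tcp_rot: [[0.061, -0.998, -0.001], [-0.998, -0.061, -0.001], [0.001, 0.001, -1.0]]
contact_force: [0.0, 0.3, -1.6]
grip_width: 0.0514
finger_force: 20.0
```

```bash
python3 - <<'E'
from h import *
to(.4456,.0837,.0352,-86.4)
p,d=optics.get_image('side');cv2.imwrite('pics/s3.png',cv2.resize(p[120:350,160:400],None,fx=2.6,fy=2.6)[:,:,::-1])
E
```

```text
t 19.28 pos [0.4483 0.0839 0.0554] th -86.5 grip 0.0514 units [-0.     0.027  0.202] yaw -0.0003
```

View pics/s3.png

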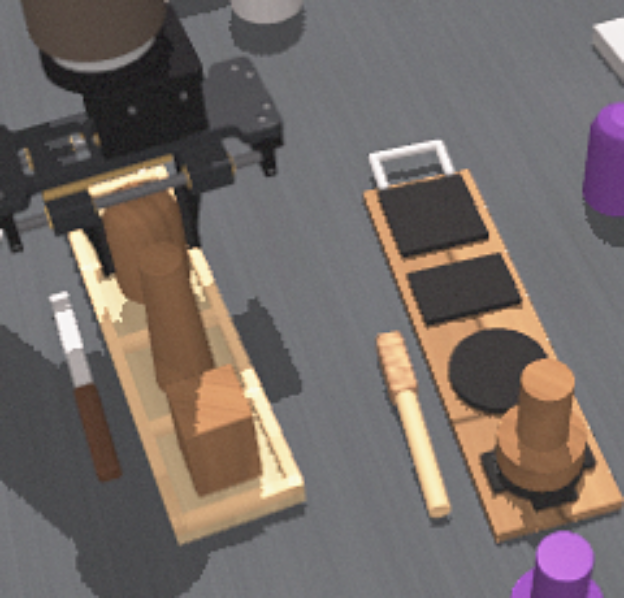

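The riser hangs upright over the second bay, and the sprue pin and block are standing well. Lowering.

Call:
{"name": "send_rows", "arguments": {
  "commands": [
    {"dp":[0,0,0.06],"yaw":0},
    {"dp":[0,0,0.12],"yaw":0},
    {"dp":[0,0,0.15],"yaw":0},
    {"dp":[0,0,0.15],"yaw":0}
  ]
}}

```text
time_s: 19.67
position: [0.4476, 0.0836, 0.0403]
tcp_rot: [[0.061, -0.998, -0.001], [-0.998, -0.061, -0.001], [0.001, 0.002, -1.0]]
contact_force: [0.8, -0.4, -1.2]
grip_width: 0.0514
finger_force: 20.0
```

```bash
python3 -c "
from h import *
to(.4456,.0837,.0352,-86.4)"
```

```text
t 19.67 pos [0.4476 0.0836 0.0403] th -86.51 grip 0.0514 units [-0.002  0.02   0.051] yaw -0.0003
```

Call:
{"name": "send_rows", "arguments": {
  "commands": [
    {"dp":[0,0.015,0.02],"yaw":0},
    {"dp":[0,0.015,0.04],"yaw":0},
    {"dp":[0,0.015,0.05],"yaw":0},
    {"dp":[0,0.015,0.053],"yaw":0},
    {"dp":[0,0.015,0.053],"yaw":0}
  ]
}}

```text
time_s: 20.08
position: [0.4467, 0.0838, 0.0358]
tcp_rot: [[0.061, -0.998, 0.0], [-0.998, -0.061, -0.0], [0.0, -0.0, -1.0]]
contact_force: [-0.1, 0.5, -1.5]
grip_width: 0.0515
finger_force: 20.0
```

```bash
python3 -c "
from h import *
print(monitor.state()['contact_force']);to(.4456,.0837,.0352,-86.4)"
```

```text
[-0.12374335  0.51047108 -1.49208184]
t 20.08 pos [0.4467 0.0838 0.0358] th -86.49 grip 0.0515 units [0.001 0.011 0.006] yaw -0.0003
```

Call:
{"name": "send_rows", "arguments": {
  "commands": [
    {"dp":[0,0.005,0.005],"yaw":0},
    {"dp":[0,0.008,0.01],"yaw":0},
    {"dp":[0,0.008,0.01],"yaw":0}
  ]
}}

```text
time_s: 20.33
position: [0.4462, 0.0839, 0.0351]
tcp_rot: [[0.061, -0.998, 0.001], [-0.998, -0.061, 0.0], [-0.0, -0.001, -1.0]]
contact_force: [0.2, 0.1, 1.7]
grip_width: 0.0514
finger_force: 20.0
```

Call:
{"name": "send_rows", "arguments": {
  "commands": [
    {"dp":[0,0,0],"yaw":0},
    {"dp":[0,0,0],"yaw":0},
    {"dp":[0,0,0],"yaw":0},
    {"dp":[0,0,0],"yaw":0},
    {"dp":[0,0,0],"yaw":0},
    {"dp":[0,0,0],"yaw":0},
    {"dp":[0,0,0],"yaw":0},
    {"dp":[0,0,0],"yaw":0}
  ],
  "claw": 0
}}

```text
time_s: 21.0
position: [0.4459, 0.0838, 0.0347]
tcp_rot: [[0.061, -0.998, -0.0], [-0.998, -0.061, -0.0], [0.0, 0.0, -1.0]]
contact_force: [-0.3, 0.4, 0.7]
grip_width: 0.086
finger_force: 0.0
```

Call:
{"name": "send_rows", "arguments": {
  "commands": [
    {"dp":[0,0,-0.15],"yaw":0},
    {"dp":[0,0,-0.35],"yaw":0},
    {"dp":[0,0,-0.6],"yaw":0},
    {"dp":[0,0,-0.85],"yaw":0},
    {"dp":[0,0,-1],"yaw":0}
  ]
}}

```text
time_s: 21.42
position: [0.4468, 0.0841, 0.1373]
tcp_rot: [[0.062, -0.998, 0.003], [-0.998, -0.062, 0.001], [-0.001, -0.003, -1.0]]
contact_force: [0.3, -0.3, 0.4]
grip_width: 0.0871
finger_force: 0.0
```

```bash
python3 -c "
from h import *
to(.646,-.1363,.15,-90)"
```

```text
t 21.42 pos [0.4468 0.0841 0.1373] th -86.47 grip 0.0871 units [ 2.323 -1.853 -0.124] yaw 0.0098
```

Call:
{"name": "send_rows", "arguments": {
  "commands": [
    {"dp":[0.05,-0.25,-0.1],"yaw":0},
    {"dp":[0.2,-0.5,-0.12],"yaw":0},
    {"dp":[0.45,-0.75,-0.12],"yaw":0},
    {"dp":[0.7,-1,-0.12],"yaw":0}
  ]
}}

```text
time_s: 21.75
position: [0.5512, 0.0197, 0.1473]
tcp_rot: [[0.063, -0.998, 0.001], [-0.998, -0.063, 0.001], [-0.0, -0.001, -1.0]]
contact_force: [0.2, 0.9, 0.7]
grip_width: 0.0872
finger_force: 0.0
```

Call:
{"name": "send_rows", "arguments": {
  "commands": [
    {"dp":[0.25,-0.2,0],"yaw":0},
    {"dp":[0.5,-0.4,0],"yaw":0},
    {"dp":[0.75,-0.65,0],"yaw":0},
    {"dp":[1,-0.85,0],"yaw":0}
  ]
}}

```text
time_s: 22.08
position: [0.6422, -0.076, 0.1464]
tcp_rot: [[0.061, -0.998, -0.0], [-0.998, -0.061, -0.0], [0.0, 0.0, -1.0]]
contact_force: [1.5, 0.1, -0.6]
grip_width: 0.0873
finger_force: 0.0
```

Call:
{"name": "send_rows", "arguments": {
  "commands": [
    {"dp":[0.25,0,0],"yaw":0},
    {"dp":[0.5,0,0.05],"yaw":0},
    {"dp":[0.62,0,0.1],"yaw":0},
    {"dp":[0.62,0,0.15],"yaw":0},
    {"dp":[0.62,0,0.15],"yaw":0},
    {"dp":[0.62,0,0.15],"yaw":0}
  ]
}}

```text
time_s: 22.58
position: [0.6442, -0.1357, 0.1312]
tcp_rot: [[0.062, -0.998, -0.001], [-0.998, -0.062, 0.0], [-0.0, 0.001, -1.0]]
contact_force: [-0.3, 0.3, 0.2]
grip_width: 0.0868
finger_force: 0.0
```

```bash
python3 -c "
from h import *
to(.646,-.1363,.051,-90)"
```

```text
t 22.58 pos [ 0.6442 -0.1357  0.1312] th -86.47 grip 0.0868 units [ 0.007 -0.018  0.802] yaw 0.0098
```

Call:
{"name": "send_rows", "arguments": {
  "commands": [
    {"dp":[0.007,-0.01,0.15],"yaw":0},
    {"dp":[0.007,-0.01,0.35],"yaw":0},
    {"dp":[0.007,-0.01,0.55],"yaw":0},
    {"dp":[0.007,-0.01,0.7],"yaw":0},
    {"dp":[0.007,-0.01,0.78],"yaw":0},
    {"dp":[0.007,-0.01,0.8],"yaw":0},
    {"dp":[0.007,-0.01,0.8],"yaw":0}
  ]
}}

```text
time_s: 23.17
position: [0.6459, -0.1363, 0.0519]
tcp_rot: [[0.062, -0.998, -0.0], [-0.998, -0.062, -0.0], [0.0, 0.0, -1.0]]
contact_force: [1.3, -0.1, 0.9]
grip_width: 0.0868
finger_force: 0.0
```

Call:
{"name": "send_rows", "arguments": {
  "commands": [
    {"dp":[0,0,0],"yaw":0},
    {"dp":[0,0,0],"yaw":0},
    {"dp":[0,0,0],"yaw":0},
    {"dp":[0,0,0],"yaw":0},
    {"dp":[0,0,0],"yaw":0},
    {"dp":[0,0,0],"yaw":0},
    {"dp":[0,0,0],"yaw":0},
    {"dp":[0,0,0],"yaw":0},
    {"dp":[0,0,0],"yaw":0},
    {"dp":[0,0,0],"yaw":0}
  ],
  "claw": 1,
  "grip_force": 20
}}

```text
time_s: 24.0
position: [0.6458, -0.1372, 0.0517]
tcp_rot: [[0.061, -0.998, 0.0], [-0.998, -0.061, 0.0], [-0.0, -0.0, -1.0]]
contact_force: [-0.6, -0.1, 0.4]
grip_width: 0.0307
finger_force: 20.0
```

```bash
python3 -c "
from h import *
s=monitor.state();print(s['finger_force'],s['contact_force'])
to(.4408,.1596,.14,-86.4)"
```

```text
19.997938689775765 [-0.56879178 -0.05229578  0.35192019]
t 24.0 pos [ 0.6458 -0.1372  0.0517] th -86.5 grip 0.0307 units [-3.087  1.865 -0.883] yaw -0.0003
```

Call:
{"name": "send_rows", "arguments": {
  "commands": [
    {"dp":[0,0,-0.08],"yaw":0},
    {"dp":[0,0,-0.2],"yaw":0},
    {"dp":[0,0,-0.4],"yaw":0},
    {"dp":[-0.1,0,-0.55],"yaw":0},
    {"dp":[-0.25,0,-0.6],"yaw":0},
    {"dp":[-0.45,0,-0.6],"yaw":0},
    {"dp":[-0.65,0,-0.6],"yaw":0},
    {"dp":[-0.85,0,-0.6],"yaw":0},
    {"dp":[-1,0.05,-0.6],"yaw":0}
  ]
}}

```text
time_s: 24.75
position: [0.6349, -0.0353, 0.1121]
tcp_rot: [[0.062, -0.998, 0.001], [-0.998, -0.062, 0.0], [-0.0, -0.001, -1.0]]
contact_force: [0.4, -0.3, -0.5]
grip_width: 0.0308
finger_force: 20.0
```

Call:
{"name": "send_rows", "arguments": {
  "commands": [
    {"dp":[-0.2,0.05,0],"yaw":0},
    {"dp":[-0.4,0.1,0],"yaw":0},
    {"dp":[-0.6,0.2,0],"yaw":0},
    {"dp":[-0.8,0.3,0],"yaw":0},
    {"dp":[-1,0.4,0],"yaw":0}
  ]
}}

```text
time_s: 25.17
position: [0.5876, 0.0614, 0.112]
tcp_rot: [[0.061, -0.998, -0.0], [-0.998, -0.061, 0.0], [-0.0, 0.0, -1.0]]
contact_force: [0.9, 0.3, 0.3]
grip_width: 0.0308
finger_force: 20.0
```

Call:
{"name": "send_rows", "arguments": {
  "commands": [
    {"dp":[-0.2,0.05,0],"yaw":0},
    {"dp":[-0.4,0.12,0],"yaw":0},
    {"dp":[-0.6,0.2,0],"yaw":0},
    {"dp":[-0.8,0.3,0],"yaw":0},
    {"dp":[-1,0.4,0],"yaw":0},
    {"dp":[-1,0.5,0],"yaw":0},
    {"dp":[-1,0.6,0],"yaw":0},
    {"dp":[-1,0.6,0],"yaw":0}
  ]
}}

```text
time_s: 25.83
position: [0.5202, 0.1555, 0.1118]
tcp_rot: [[0.062, -0.998, -0.002], [-0.998, -0.062, -0.001], [0.0, 0.002, -1.0]]
contact_force: [-0.6, -0.4, -1.6]
grip_width: 0.0311
finger_force: 20.0
```

```bash
python3 -c "
from h import *
to(.4408,.1596,.0457,-86.4)"
```

```text
t 25.83 pos [0.5202 0.1555 0.1118] th -86.46 grip 0.0311 units [-0.09   0.788  0.662] yaw -0.0002
```

Call:
{"name": "send_rows", "arguments": {
  "commands": [
    {"dp":[-0.03,0.2,0],"yaw":0},
    {"dp":[-0.06,0.4,0],"yaw":0},
    {"dp":[-0.09,0.6,0],"yaw":0},
    {"dp":[-0.09,0.73,0],"yaw":0},
    {"dp":[-0.09,0.788,0.05],"yaw":0},
    {"dp":[-0.09,0.788,0.2],"yaw":0},
    {"dp":[-0.09,0.788,0.35],"yaw":0},
    {"dp":[-0.09,0.788,0.4],"yaw":0},
    {"dp":[-0.09,0.788,0.4],"yaw":0},
    {"dp":[-0.09,0.788,0.4],"yaw":0}
  ]
}}

```text
time_s: 26.67
position: [0.444, 0.1599, 0.0717]
tcp_rot: [[0.061, -0.998, 0.0], [-0.998, -0.061, -0.0], [0.0, -0.0, -1.0]]
contact_force: [1.1, 0.2, -1.0]
grip_width: 0.0309
finger_force: 20.0
```

```bash
python3 -c "
from h import *
to(.4408,.1596,.0457,-86.4)"
```

```text
t 26.67 pos [0.444  0.1599 0.0717] th -86.53 grip 0.0309 units [0.001 0.032 0.26 ] yaw -0.0003
```

Call:
{"name": "send_rows", "arguments": {
  "commands": [
    {"dp":[0,0.03,0.05],"yaw":0},
    {"dp":[0,0.03,0.12],"yaw":0},
    {"dp":[0,0.03,0.18],"yaw":0},
    {"dp":[0,0.03,0.22],"yaw":0},
    {"dp":[0,0.03,0.24],"yaw":0},
    {"dp":[0,0.03,0.25],"yaw":0},
    {"dp":[0,0.03,0.255],"yaw":0},
    {"dp":[0,0.03,0.255],"yaw":0}
  ]
}}

```text
time_s: 27.33
position: [0.4405, 0.16, 0.0463]
tcp_rot: [[0.061, -0.998, 0.0], [-0.998, -0.061, 0.0], [-0.0, -0.0, -1.0]]
contact_force: [0.5, -0.1, -1.3]
grip_width: 0.0311
finger_force: 20.0
```

```bash
python3 - <<'E'
from h import *
print(monitor.state()['contact_force']);to(.4408,.1596,.0457,-86.4)
p,d=optics.get_image('side');cv2.imwrite('pics/s4.png',cv2.resize(p[120:350,160:400],None,fx=2.6,fy=2.6)[:,:,::-1])
E
```

```text
[ 0.45320825 -0.09463442 -1.33423145]
t 27.33 pos [0.4405 0.16   0.0463] th -86.49 grip 0.0311 units [ 0.004 -0.003  0.006] yaw -0.0003
```

View pics/s4.png

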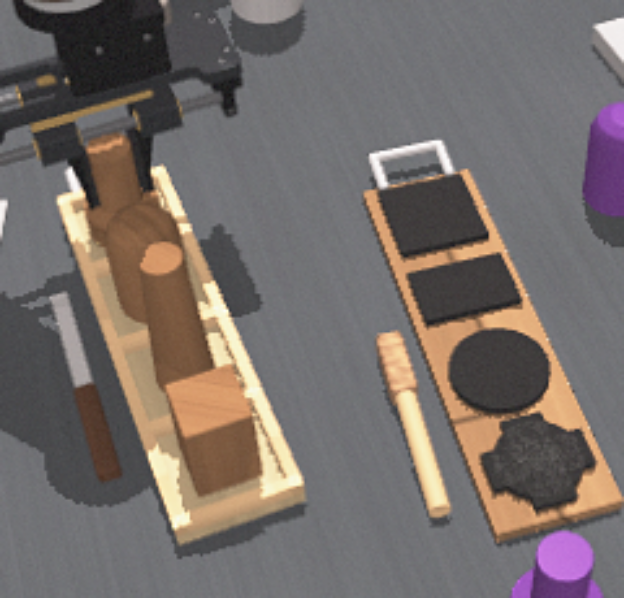

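All good: the neck is in the bay nearest the handle, just above the floor. Releasing and backing off up and towards the handle side.

Call:
{"name": "send_rows", "arguments": {
  "commands": [
    {"dp":[0,0,0.004],"yaw":0},
    {"dp":[0,0,0.008],"yaw":0},
    {"dp":[0,0,0.01],"yaw":0}
  ]
}}

```text
time_s: 27.63
position: [0.4406, 0.16, 0.0456]
tcp_rot: [[0.061, -0.998, 0.0], [-0.998, -0.061, 0.0], [-0.0, -0.0, -1.0]]
contact_force: [-1.2, 0.4, 2.7]
grip_width: 0.0308
finger_force: 20.0
```

Call:
{"name": "send_rows", "arguments": {
  "commands": [
    {"dp":[0,0,0],"yaw":0},
    {"dp":[0,0,0],"yaw":0},
    {"dp":[0,0,0],"yaw":0},
    {"dp":[0,0,0],"yaw":0},
    {"dp":[0,0,0],"yaw":0},
    {"dp":[0,0,0],"yaw":0},
    {"dp":[0,0,0],"yaw":0},
    {"dp":[0,0,0],"yaw":0},
    {"dp":[0,0,0],"yaw":0},
    {"dp":[0,0,0],"yaw":0}
  ],
  "claw": 0
}}

```text
time_s: 28.47
position: [0.4404, 0.1599, 0.0452]
tcp_rot: [[0.061, -0.998, -0.0], [-0.998, -0.061, -0.0], [0.0, 0.0, -1.0]]
contact_force: [0.3, -0.3, 0.2]
grip_width: 0.0847
finger_force: 0.0
```

Call:
{"name": "send_rows", "arguments": {
  "commands": [
    {"dp":[0,0,-0.15],"yaw":0},
    {"dp":[0,0,-0.35],"yaw":0},
    {"dp":[0,0,-0.6],"yaw":0},
    {"dp":[0,0,-0.85],"yaw":0},
    {"dp":[0,0,-1],"yaw":0},
    {"dp":[0,0,-1],"yaw":0}
  ]
}}

```text
time_s: 28.97
position: [0.4424, 0.1612, 0.1488]
tcp_rot: [[0.062, -0.998, 0.007], [-0.998, -0.062, 0.004], [-0.004, -0.007, -1.0]]
contact_force: [0.8, 0.4, -0.5]
grip_width: 0.0871
finger_force: 0.0
```

Call:
{"name": "send_rows", "arguments": {
  "commands": [
    {"dp":[-0.25,0,-0.1],"yaw":0},
    {"dp":[-0.5,0,-0.3],"yaw":0},
    {"dp":[-0.75,0,-0.5],"yaw":0},
    {"dp":[-1,0,-0.6],"yaw":0},
    {"dp":[-1,0,-0.6],"yaw":0}
  ]
}}

```text
time_s: 29.38
position: [0.4356, 0.264, 0.207]
tcp_rot: [[0.065, -0.998, 0.004], [-0.998, -0.065, 0.004], [-0.004, -0.005, -1.0]]
contact_force: [-0.5, -0.3, 0.2]
grip_width: 0.0867
finger_force: 0.0
```

Call:
{"name": "send_rows", "arguments": {
  "commands": [
    {"dp":[-0.25,0,0],"yaw":0},
    {"dp":[-0.5,0,0],"yaw":0},
    {"dp":[-0.75,0,0],"yaw":0},
    {"dp":[-1,0,0],"yaw":0},
    {"dp":[-1,0,0],"yaw":0},
    {"dp":[-1,0,0],"yaw":0}
  ]
}}

```text
time_s: 29.88
position: [0.4275, 0.3596, 0.2034]
tcp_rot: [[0.062, -0.998, -0.002], [-0.998, -0.062, -0.002], [0.002, 0.002, -1.0]]
contact_force: [1.0, -0.7, 0.1]
grip_width: 0.0871
finger_force: 0.0
```

```bash
python3 - <<'E'
from h import *
p,d=optics.get_image('top');cv2.imwrite('pics/t5.png',p[:,:,::-1])
C=cloud('top',d);Z=C[...,2]
c=np.array([.448,.0458]);a=np.radians(3.6);A=np.array([[np.cos(a),-np.sin(a)],[np.sin(a),np.cos(a)]])
m=(d>0)&(Z>.05)&(Z<.14)&(C[...,0]>.38)&(C[...,0]<.53)&(C[...,1]>-.13)&(C[...,1]<.22)
n,lab,st,ce=cv2.connectedComponentsWithStats(m.astype(np.uint8))
for i in range(1,n):
    if st[i,4]<80: continue
    q=C[lab==i];zt=np.percentile(q[:,2],98);t=q[q[:,2]>zt-.006]
    r=cv2.minAreaRect(t[:,:2].astype(np.float32));print(ce[i].round(),zt.round(4),((np.array(r[0])-c)@A).round(4),np.round(r[1],3),r[2])
print(monitor.state()['position'],monitor.state()['time_s'])
E
```

```text
[244. 334.] 0.0916 [0.0003 0.0374] [0.039 0.036] 48.851806640625
[348. 333.] 0.0783 [ 0.0007 -0.1141] [0.043 0.044] 3.1839237213134766
[295. 334.] 0.1273 [ 0.0004 -0.0375] [0.027 0.027] 3.860172986984253
[190. 335.] 0.0903 [-1.000e-04  1.142e-01] [0.031 0.031] 0.5825925469398499
[0.42761712 0.35883436 0.20372802] 29.9333
```

View pics/t5.png

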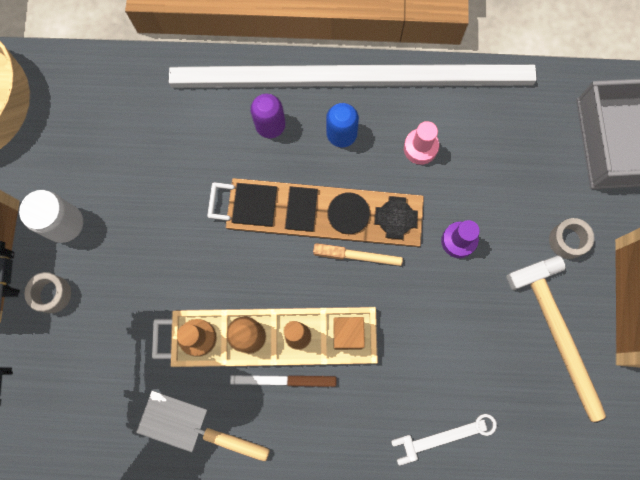

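The top view shows neck, riser, sprue and block in order from the bay rack's handle (columns 196, 245, 295 and 348). All four stand upright, within 1 mm of their bay middles.

```bash
python3 -c "
from cell import job
print(job.job_done())"
```

```text
the job is handed in; nothing more can be done
None
```

The four patterns stand upright in the bay rack in reverse order (neck, riser, sprue, block from the handle), each measured within 1 mm of its bay's middle; the job was handed in at about 30 s of the 96 s allowed.

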